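# Tip the sugar-cube carton into its taped bay

### The job

Without grasping or lifting anything, push the small standing carton of sugar cubes along the counter, still upright, to the nearer end of the taped frame, then push it near its top so that it topples over, away from the finger, and lands lying on its broad face inside the frame. It may overlap the tape but must not stick out past it, and it must land there: lying flat anywhere else, even if shoved in later, is a failure. Leave everything else where it is.

Things in the scene. Friction and masses are not known exactly. Their poses are not given: they have to be found in the camera images.
- bay: Rectangle of flat beige masking tape (under 1 mm thick, nothing to bump into) on the speckled white counter. Outer size 110 mm along its x by 135 mm along its y, tape 10 mm wide. Origin at its centre on the counter; z up. The carton stands off one of its two short ends (its +y or its -y end, by chance), the sugar bowl off the other.
- carton_center (a point): Centre (42.5 mm up while it stands) of the small closed cardboard carton, plain brown with a pale panel on each broad face: 60 mm wide along its x, 36 mm thick along its y, 85 mm tall along its z, 0.12 to 0.26 kg. It starts upright, 130 to 155 mm from the frame's centre along the frame's y, up to 15 mm off its middle line, a broad face towards the frame within 0.12 rad.
- carton_corner_a (a point): Point of the carton, half-way through its thickness, at the lower end of its -x narrow side (as it stands); the four corner points mark its 60 by 85 mm outline.
- carton_corner_b (a point): Point of the carton, half-way through its thickness, at the lower end of its +x narrow side (as it stands); the four corner points mark its 60 by 85 mm outline.
- carton_corner_c (a point): Point of the carton, half-way through its thickness, at the upper end of its -x narrow side (as it stands); the four corner points mark its 60 by 85 mm outline.
- carton_corner_d (a point): Point of the carton, half-way through its thickness, at the upper end of its +x narrow side (as it stands); the four corner points mark its 60 by 85 mm outline.
- sugar_bowl: Bystander: open white ceramic bowl, 76 mm across, 55 mm high, off the other short end of the frame, 130 to 155 mm from its centre. Origin at the centre of its underside.
- tongs: Bystander: steel spring tongs lying flat, about 220 mm long along their y, 55 mm wide, up to 25 mm high, along the frame's -x long side, about 115 to 130 mm from its centre. Origin at their middle on the counter.
- scraper: Bystander: short olive-wood scraper lying flat, 157 mm long along its y, 42 mm wide, 10 mm high, along the frame's +x long side, about 115 to 130 mm from its centre. Origin at its middle on the counter.
- pot: Bystander: aluminium steamer pot, 188 mm across, 103 mm high, two side handles, at the left. Origin at the centre of its underside.
- basket: Bystander: aluminium steamer basket, 188 mm across, 62 mm high, two side handles, at the right. Origin at the centre of its underside.
- lid: Bystander: round teal hard silicone lid lying flat, 196 mm across, knob top 37 mm high, at the right near the robot. Origin at the centre of its underside.
- salt_jar: Bystander: small glass jar with a steel cap, 56 mm across, 95 mm high, at the left near the robot. Origin at the centre of its underside.
- carton: The same carton, origin at the centre of its underside as it stands. Pushed on a broad face by a finger reaching to within 20 mm of the counter it slides upright; pushed only 60 mm or more up it tips over its far lower edge, falling by itself once past 0.4 rad (face moved about 30 mm there). Lying on its broad face its centre is 18 mm up and about 60 mm further on than when it stood.
Not all that is in view belongs to the job. Leave any red look-alike of the carton alone.

How it is judged:
On the way, in this order (a step that is already met when the one before it is completed fails the run):
1. the carton, still upright, has been pushed to the end of the frame (its centre within 100 mm of the frame's centre) (angle between carton_center's own z axis and vertical below 0.15 rad and horizontal distance between carton_center and bay below 0.1 m), for 0.1 s.
2. the carton has toppled onto its broad face inside the frame (angle between carton_center's own z axis and vertical between 1.4508 and 1.6908 rad and angle between carton_center's own x axis and vertical between 1.4508 and 1.6908 rad and height (world z) of carton_center below 0.024 m and x of carton_corner_a in the frame of bay between -0.055 and 0.055 m and y of carton_corner_a in the frame of bay between -0.0675 and 0.0675 m and x of carton_corner_b in the frame of bay between -0.055 and 0.055 m and y of carton_corner_b in the frame of bay between -0.0675 and 0.0675 m and x of carton_corner_c in the frame of bay between -0.055 and 0.055 m and y of carton_corner_c in the frame of bay between -0.0675 and 0.0675 m and x of carton_corner_d in the frame of bay between -0.055 and 0.055 m and y of carton_corner_d in the frame of bay between -0.0675 and 0.0675 m), for 0.2 s.
At the end, for the whole second after the job is handed in: The carton lies at rest on a broad face (within 0.12 rad, centre below 24 mm) with all four corner points of its outline inside the outer edge of the tape frame (110 by 135 mm) (all of step 2 and linear speed of carton below 0.02 m/s and angular speed of carton below 0.2 rad/s); the robot touches nothing.
It fails at once if the carton lies flat while any of its corner points is outside the outer edge of the tape frame (angle between carton_center's own z axis and vertical above 1.45 rad and not (x of carton_corner_a in the frame of bay between -0.055 and 0.055 m and y of carton_corner_a in the frame of bay between -0.0675 and 0.0675 m and x of carton_corner_b in the frame of bay between -0.055 and 0.055 m and y of carton_corner_b in the frame of bay between -0.0675 and 0.0675 m and x of carton_corner_c in the frame of bay between -0.055 and 0.055 m and y of carton_corner_c in the frame of bay between -0.0675 and 0.0675 m and x of carton_corner_d in the frame of bay between -0.055 and 0.055 m and y of carton_corner_d in the frame of bay between -0.0675 and 0.0675 m)).
It fails at once if the carton is lifted off the counter (centre higher than 56 mm, or 50 mm while upright) (height (world z) of carton_center above 0.056 m or (angle between carton_center's own z axis and vertical below 0.2 rad and height (world z) of carton_center above 0.05 m)).
It fails at once if a bystander is moved by more than 15 mm (distance of any of sugar_bowl, tongs, scraper, pot, basket, lid, salt_jar from where it was at the start of the episode above 0.015 m).
It also fails if it takes over 43 s, if anything falls off the work surface, if the arm or the gripper's body presses on something with over 40 N, if the wrist force passes 120 N, or if a joint passes its speed limit or range.

### The arm

A 6-joint arm with a two-finger parallel gripper is mounted at the origin on the work surface. World frame = base frame: x ahead of the robot, y to its left, z up, the work surface at z = 0. Lengths are in m, angles in rad, forces in N, time in s.
With the tool pointing down it reaches from about 0.325 to 0.9 m from the base axis. Payload 6.1 kg.
Tool frame: the origin (TCP) lies midway between the tips of the shut fingers; the grasp point (between the pads) lies 19 mm behind it (tcp_to_grasp is the z of the grasp point in the tool frame, in m); z points along the fingers, y is the line along which they close (so a half turn about z gives the same grasp; the last joint's range is limited). The gripper opens to 85 mm and grips with 20 to 120 N. Pads are 22 mm wide; open, the fingers measure 114 mm over their backs; the gripper's body (76 mm by 85 mm) begins 54 mm behind the grasp point. The pads swing forward as they close: fully open they stand 13 mm farther back than shut.
Start: joints at [-1.453, 0.22, 1.526, -0, 1.395, -0.126], TCP at [0.151, -0.607, 0.231] pointing down, gripper open.
Joint ranges: [-2.98, 2.98], [-0.91, 2.08], [0.09, 2.57], [-1.24, 4.39], [0.2, 2.65], [-2.68, 2.68]. Speed limits (rad/s): [2.57, 2.57, 3.01, 3.14, 3.14, 3.14].

### API

Orientations are given as a unit quaternion [w, x, y, z].
In Python, from rig import get_state, snapshot, job_done, tcp_to_grasp gives the robot as it stands.
- The arm moves only by the tool carry_out, never from a script. Its argument "rows" is text: rows parted by semicolons, each of 4 numbers parted by spaces: the shift along the tool's x, y, z in units of 40 mm (1.0 is 40 mm), then the turn about the tool's z in units of 6 degrees (1.0 is 6 degrees). A call has 1 to 12 rows; each row shifts and turns the commanded pose from where the row before left it, along the tool's axes as they then stand; what a row does not reach is not made up. A row lasts 1/12 s, in which the tool goes at most 41.7 mm and 7.16 degrees, less where a joint would pass 70% of its speed; a pose out of reach is approached as far as the arm can. A call is refused whole if a number of a shift passes 1 or a number of a turn 1, either way. A call with a gripper value outside its range is refused whole. "hand" is the closure, from -1 (fully open) to 1 (shut), so that 0 is half open, set as the call begins (left out, the last holds). The fingers move at their own pace and stop on an object; "force" is the grip in N (left out, the last holds). Time passes only in rows, so rows that do not move let the fingers close. It gives the time, the measured TCP pose, the force, the opening and the grip force at its end, in the units of the state.
- get_state(): the state, without advancing time (a new reading comes with each control period).
- snapshot(name): name is "side" or "top"; returns a dict with "image" (400x640x3 uint8, red, green, blue), "range_z" (400x640 float32, m along the optical axis (not along the pixel's ray), 0 where there is no reading), "fx", "fy", "cx", "cy" (pixels), "cam_to_world" (4x4, takes a point from camera to world coordinates). Camera axes: x right, y down, z forward; pixel columns grow to the right and rows downward; lengths in m; the calibration is good to about 2 mm. A picture is of the moment at which its call begins.
- job_done(): hands the job in; it is judged then, once.
The state is a dict: "time": time; "q": joint angles; "dq": joint speeds; "joint_efforts": joint torques, N m; "eef_pos": TCP position; "tcp_rot": TCP orientation; "force": force on the tool from outside, world axes, zero at the start; "ft_torque": the same for the moment, N m; "grip_width": opening from 0.0 (shut) to 1.0 (fully open); "grasp_force": force on a finger pad.
Only numpy, scipy, OpenCV 4.12 (cv2) and the standard library are available. Lean on these libraries where they do the work, as an engineer would, in place of code of your own. Each camera call takes 0.05 s, during which the arm holds its last target. There are 200 camera calls.

## Working session

There is one attempt and no reset: what is moved stays moved. The work goes in short steps, Python scripts to look and compute and a tool call to move; the robot and the scene stay as the last step left them, time stands still between calls to the robot, and variables do not carry over. Pictures are saved under pics/ and viewed, at most 10 in all, crops included, and the job is handed in when it is done.

Besides the shell and the picture viewer there is one more tool, called after "Emit:" as name(argument=value, ...) on one line, values as JSON. carry_out: Moves the arm, as the interface text tells. Its arguments: {"type":"object","properties":{"rows":{"type":"string"},"hand":{"type":"number"},"force":{"type":"number"}},"required":["rows"]}

```bash
mkdir -p pics; cat > h.py <<'E'
import numpy as np, cv2
from rig import *
def pts(s):
    v,u=np.mgrid[0:400,0:640]; z=s["range_z"]
    P=np.stack([(u-s["cx"])/s["fx"]*z,(v-s["cy"])/s["fy"]*z,z,np.ones_like(z)],-1)
    return (P@np.array(s["cam_to_world"]).T)[...,:3]
E
python3 - <<'E'
from h import *
s=snapshot("top"); cv2.imwrite("pics/t0.png",s["image"][...,::-1])
np.savez("t0.npz",P=pts(s),I=s["image"])
st=get_state(); print(st["time"],st["eef_pos"],st["tcp_rot"],np.array(s["cam_to_world"]))
E
```

```text
0.05 [ 0.15080348 -0.60595908  0.23024368] [-9.09245523e-04  9.92577394e-01  1.21611229e-01  3.13241752e-06] [[-0.0782096  -0.97504591  0.20777084  0.17151544]
 [-0.99693183  0.0771589  -0.01316917  0.01414769]
 [-0.00319083 -0.20816332 -0.97808888  1.68675232]
 [ 0.          0.          0.          1.        ]]
```

View pics/t0.png

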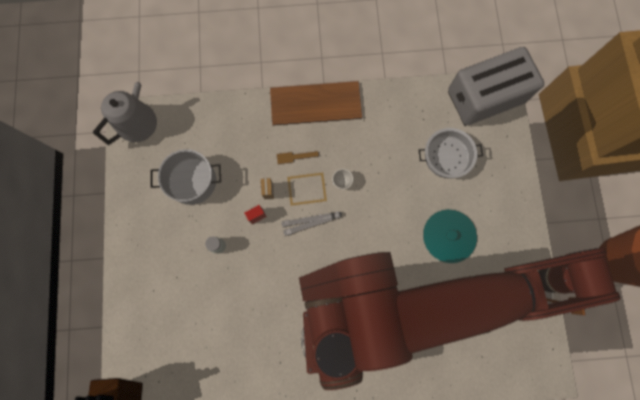

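The top view shows the carton at (267,187), the frame at (307,188), the bowl at (343,180), the red decoy at (255,213), the tongs at (313,222) and the scraper at (298,156). The scale is coarse, about 3.6 mm/px, so I'll use the side view as well.

```bash
python3 - <<'E'
from h import *
s=snapshot("side"); cv2.imwrite("pics/s0.png",s["image"][...,::-1])
np.savez("s0.npz",P=pts(s),I=s["image"],K=np.array([s["fx"],s["fy"],s["cx"],s["cy"]]),T=s["cam_to_world"])
print(np.array(s["cam_to_world"]),s["fx"])
d=np.load("t0.npz");P=d["P"]
for u,v in [(267,187),(307,188),(343,180),(255,213),(290,179),(322,174),(325,200),(293,204)]: print(u,v,P[v,u].round(3))
E
```

```text
[[-0.78874953 -0.34346969  0.50980658 -0.22589447]
 [-0.61462893  0.426795   -0.66338323  0.90620514]
 [ 0.01026914 -0.83658508 -0.54774076  0.84160072]
 [ 0.          0.          0.          1.        ]] 458.8737868013745
267 187 [0.536 0.193 0.083]
307 188 [0.538 0.055 0.002]
343 180 [ 0.558 -0.079  0.001]
255 213 [0.446 0.239 0.085]
290 179 [ 0.58   0.116 -0.008]
322 174 [ 0.588 -0.004 -0.002]
325 200 [ 0.489 -0.007  0.001]
293 204 [0.483 0.11  0.003]
```

View pics/s0.png

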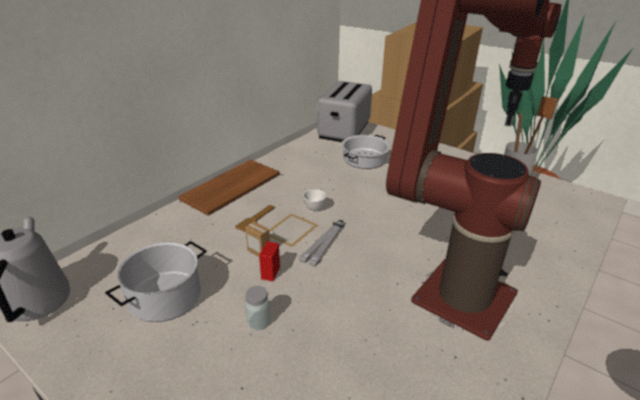

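The side view shows the carton at (257,238), the frame at about (293,229), the red decoy at (270,262), the tongs at (323,242) and the scraper at (255,218). Next I'll fit the frame and carton from colour and depth.

```bash
cat >> h.py <<'E'
from scipy.optimize import minimize
def ground(s,u,v,z=0.):
    T=np.array(s["cam_to_world"]); d=np.stack([(u-s["cx"])/s["fx"],(v-s["cy"])/s["fy"],np.ones(len(u))],-1)@T[:3,:3].T
    o=T[:3,3]; return (o+d*((z-o[2])/d[:,2])[:,None])[:,:2]
def tape(s):
    I=s["image"].astype(float); P=pts(s); sat=I[...,0]-I[...,2]
    m=(np.abs(P[...,2])<.02)&(P[...,0]>.46)&(P[...,0]<.61)&(P[...,1]>-.04)&(P[...,1]<.14)
    v,u=np.nonzero(m); w=sat[m]; bg=np.median(w); w=np.clip(w-bg-8,0,None)
    k=w>0; return ground(s,u[k],v[k]),w[k],bg
def fitbay(X,w):
    def c(p):
        ca,sa=np.cos(p[2]),np.sin(p[2]); q=(X-p[:2])@np.array([[ca,-sa],[sa,ca]])
        d=np.maximum(abs(q[:,0])-.050,abs(q[:,1])-.0625)
        return np.sum(w*np.minimum(d*d,1e-4))
    return min((minimize(c,[.537,.054,a],method="Nelder-Mead",options=dict(xatol=1e-5,fatol=1e-9,initial_simplex=[[.537,.054,a],[.55,.054,a],[.537,.067,a],[.537,.054,a+.1]])) for a in (-.15,-.05,.05,.15)),key=lambda r:r.fun)
E
python3 - <<'E'
from h import *
for n in("top","side"):
    s=snapshot(n); X,w,bg=tape(s); r=fitbay(X,w); print(n,len(X),bg,r.x.round(4),np.sqrt(r.fun/w.sum()))
    P=pts(s);I=s["image"].astype(int)
    m=(P[...,0]>.49)&(P[...,0]<.60)&(P[...,1]>.13)&(P[...,1]<.24)&(P[...,2]>.02)&(P[...,2]<.10)&(I[...,0]-I[...,2]>15)&(I[...,1]>.5*I[...,0])
    Q=P[m]; print(len(Q),Q.min(0).round(3),Q.max(0).round(3))
    t=Q[Q[:,2]>.075]; print("top",t.mean(0).round(4), cv2.minAreaRect(t[:,:2].astype(np.float32)*1000))
    if n=="side":
        b=Q[(Q[:,2]<.07)]; print(np.histogram(b[:,1],12))
        np.save("b.npy",b)
    im=s["image"][...,::-1].copy()
    v,u=np.nonzero(m); im[v,u]=(255,0,255)
    a=np.array(r.x); c=im[150:230,230:370] if n=="top" else im[190:290,200:340]
    cv2.imwrite(f"pics/c_{n}.png",cv2.resize(c,None,fx=4,fy=4,interpolation=0))
E
cd pics; python3 -c "
import cv2,numpy as np
a=cv2.imread('c_top.png');b=cv2.imread('c_side.png');o=cv2.resize(np.vstack([a,b]),None,fx=.8,fy=.8);cv2.imwrite('c1.png',o)"
```

```text
top 430 27.0 [0.5375 0.0573 0.0497] 0.003115050499547502
238 [0.505 0.179 0.023] [0.567 0.215 0.093]
top [0.5361 0.1972 0.0847] ((536.274169921875, 197.25100708007812), (59.73881530761719, 36.14691162109375), 0.6062564849853516)
side 367 22.0 [0.5378 0.0572 0.0496] 0.003606178714390016
490 [0.506 0.178 0.02 ] [0.571 0.222 0.088]
top [0.5353 0.2027 0.083 ] ((538.1563720703125, 199.7584686279297), (64.32232666015625, 43.05575180053711), 0.6267324090003967)
(array([  4,   7,   5,   4,   5,   9,   4,  10,   6,  25, 119,  30]), array([0.18209877, 0.18542513, 0.1887515 , 0.19207786, 0.19540422,
       0.19873058, 0.20205694, 0.20538331, 0.20870967, 0.21203603,
       0.21536239, 0.21868875, 0.22201512]))
```

View pics/c1.png

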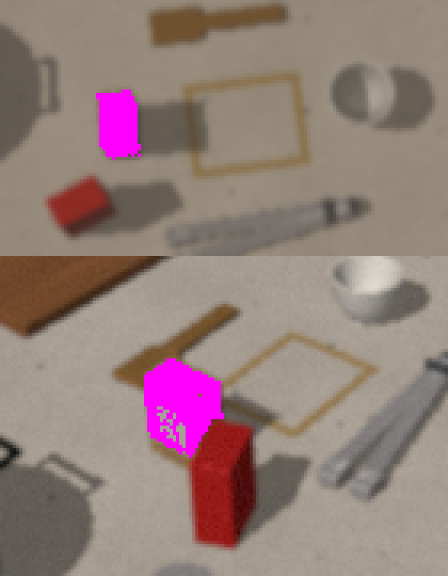

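Both views agree: frame centre (0.5377, 0.0572), yaw +0.05. The carton is at (0.536, 0.197), about 6 mm off the middle line and 140 mm out, and its top measures 60x36 as specified. I'll push with both fingers partly open (two contacts), heading along the frame's -y. First I turn the tool, then carry it over.

Emit:
carry_out(rows="0 0 0 -1;0 0 0 -1;0 0 0 -1;0 0 0 -1;0 0 0 -1;0 0 0 -1;0 0 0 -1;0 0 0 -1;0 0 0 -1;0 0 0 -1;0 0 0 -1;0 0 0 -1", hand=0.41)

```text
time: 1.2
eef_pos: [0.1508, -0.6063, 0.231]
tcp_rot: [-0.0, 0.73, 0.684, 0.0]
force: [-0.3, -0.9, -0.7]
grip_width: 0.29
grasp_force: 0.0
```

Emit:
carry_out(rows="0 0 0 -0.6;0 0 0 -0.55;0.87 0.44 0 0;0.87 0.44 0 0;0.87 0.44 0 0;0.87 0.44 0 0;0.87 0.44 0 0;0.87 0.44 0 0;0.87 0.44 0 0;0.87 0.44 0 0;0.87 0.44 0 0;0.87 0.44 0 0")

```text
time: 2.2
eef_pos: [0.3094, -0.2484, 0.2313]
tcp_rot: [0.0, 0.689, 0.724, 0.0]
force: [1.5, 0.5, 0.4]
grip_width: 0.296
grasp_force: 0.0
```

Emit:
carry_out(rows="0.87 0.44 0 0;0.87 0.44 0 0;0.87 0.44 0 0;0.87 0.44 0 0;0.87 0.44 0 0;0.87 0.44 0 0;0.87 0.44 0 0;0.87 0.44 0 0;0.87 0.44 0 0;0.87 0.44 0 0;0.87 0.44 0 0;0 0 0 0")

```text
time: 3.2
eef_pos: [0.4846, 0.1474, 0.2308]
tcp_rot: [-0.001, 0.687, 0.726, 0.001]
force: [-0.9, 1.0, -0.6]
grip_width: 0.301
grasp_force: 0.0
```

Emit:
carry_out(rows="0.85 0.46 0 0;0.85 0.46 0 0;0.85 0.46 0 0;0 0 0 0;0 0 0 0;0 0 0.75 0;0 0 0.75 0;0 0 0.75 0;0 0 0.5 0;0 0 0.5 0;0 0 0 0;0 0 0 0")

```text
time: 4.2
eef_pos: [0.5323, 0.2451, 0.1006]
tcp_rot: [-0.001, 0.69, 0.724, -0.001]
force: [0.3, -1.6, 0.4]
grip_width: 0.297
grasp_force: 0.0
```

```bash
python3 - <<'E'
from h import *
s=snapshot("side");c=s["image"][150:300,170:370,::-1];t=snapshot("top")["image"][140:240,210:370,::-1]
cv2.imwrite("pics/c2.png",np.hstack([cv2.resize(c,(400,300)),cv2.resize(t,(400,300))]))
E
```

```text
(no output)
```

View pics/c2.png

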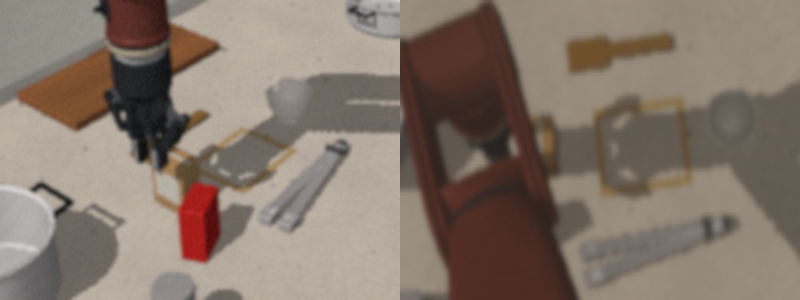

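The fingers are just behind the carton, clear of the decoy. Next I lower them and start the low push.

Emit:
carry_out(rows="0.2 0 0.2 0;0 0 0.4 0;0 0 0.4 0;0 0 0.4 0;0 0 0.4 0;0 0 0.3 0;0 0 0 0;0 0 0 0")

```text
time: 4.97
eef_pos: [0.5329, 0.2547, 0.0172]
tcp_rot: [-0.0, 0.689, 0.725, -0.0]
force: [0.3, 0.6, 0.6]
grip_width: 0.297
grasp_force: 0.0
```

Emit:
carry_out(rows="-0.15 0 0 0;-0.15 0 0 0;-0.15 0 0 0;-0.1 0 0 0;-0.1 0 0 0;-0.1 0 0 0;-0.1 0 0 0;-0.1 0 0 0;-0.1 0 0 0;-0.1 0 0 0;-0.1 0 0 0;-0.1 0 0 0")

```text
time: 5.97
eef_pos: [0.536, 0.2004, 0.0175]
tcp_rot: [0.0, 0.689, 0.725, 0.0]
force: [-1.4, 3.7, 2.8]
grip_width: 0.298
grasp_force: 1.1
```

Emit:
carry_out(rows="-0.1 0 0 0;-0.1 0 0 0;-0.1 0 0 0;-0.1 0 0 0;-0.1 0 0 0;-0.1 0 0 0;0 0 0 0;0 0 0 0")

```text
time: 6.63
eef_pos: [0.5367, 0.1759, 0.0169]
tcp_rot: [-0.0, 0.689, 0.724, -0.001]
force: [0.8, 0.1, -0.3]
grip_width: 0.296
grasp_force: 0.0
```

```bash
cat >> h.py <<'E'
B=np.array([.5377,.0572]);BA=.0497
def tob(X): 
    c,s=np.cos(BA),np.sin(BA); return (np.asarray(X)[...,:2]-B)@np.array([[c,-s],[s,c]])
def look(name):
    s=snapshot("side");c=s["image"][150:300,170:370,::-1];u=snapshot("top");t=u["image"][140:240,210:370,::-1]
    cv2.imwrite(f"pics/{name}.png",np.hstack([cv2.resize(c,(400,300)),cv2.resize(t,(400,300))]))
    for s in(u,u and s):
        P=pts(s);I=s["image"].astype(int);q=tob(P)
        m=(abs(q[...,0])<.06)&(q[...,1]>-.09)&(q[...,1]<.16)&(P[...,2]>.008)&(P[...,2]<.10)&(I[...,0]-I[...,2]>12)&(I[...,1]>.5*I[...,0])
        Z=P[m][:,2]; k=Z>Z.max()-.02; Q=q[m][k]
        print(len(Z),"zmax",np.percentile(Z,95).round(3),"top rect in bay",cv2.minAreaRect(Q.astype(np.float32)*1000),"median",np.median(Q,0).round(4),"min/max",q[m].min(0).round(3),q[m].max(0).round(3))
    st=get_state();print(tob(st["eef_pos"]).round(4),st["eef_pos"][2],st["force"],st["time"])
E
python3 -c "
from h import *
look('c3')"
```

```text
34 zmax 0.089 top rect in bay ((8.348398208618164, 77.76564025878906), (13.094343185424805, 56.0658073425293), 58.23733139038086) median [0.0172 0.0686] min/max [-0.058 -0.072] [0.052 0.098]
172 zmax 0.088 top rect in bay ((11.158588409423828, 104.42443084716797), (110.9188003540039, 55.48674011230469), 21.28720474243164) median [0.0109 0.1154] min/max [-0.051  0.067] [0.06 0.14]
[0.0047 0.1189] 0.016788945916601638 [ 0.35565189  0.35895743 -0.54338393] 6.7333
```

View pics/c3.png

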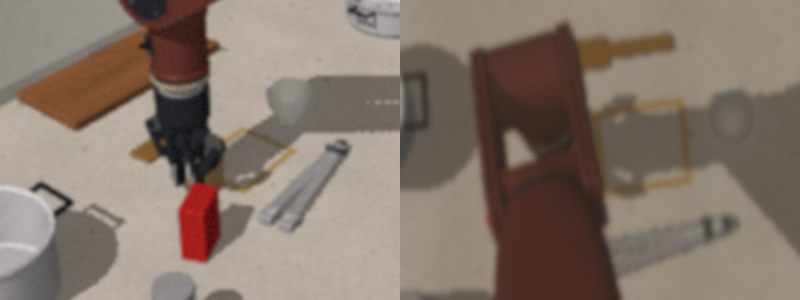

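The arm hides the carton. I'll push a bit further, then back off upwards to measure.

Emit:
carry_out(rows="-0.1 0 0 0;-0.1 0 0 0;-0.1 0 0 0;-0.1 0 0 0;-0.07 0 0 0;0 0 0 0;0 0 0 0;0.3 0 0 0;0.7 0 0 0;0.3 0 -1 0;0 0 -1 0;0 0 -1 0")

```text
time: 7.73
eef_pos: [0.534, 0.2113, 0.1375]
tcp_rot: [-0.001, 0.688, 0.725, -0.001]
force: [0.9, 0.3, -0.1]
grip_width: 0.295
grasp_force: 0.0
```

Emit:
carry_out(rows="0.9 0 -0.4 0;0.9 0 -0.4 0;0.9 0 -0.4 0;0.9 0 0 0;0 0 0 0;0 0 0 0")

```text
time: 8.23
eef_pos: [0.5271, 0.3562, 0.1853]
tcp_rot: [0.0, 0.688, 0.726, 0.0]
force: [0.2, -1.2, -0.5]
grip_width: 0.295
grasp_force: 0.0
```

```bash
python3 -c "
from h import *
look('c4')"
```

```text
284 zmax 0.09 top rect in bay ((6.562444686889648, 73.0160140991211), (61.13120651245117, 36.40620040893555), 0.5118147134780884) median [0.0051 0.073 ] min/max [-0.059 -0.088] [0.059 0.153]
526 zmax 0.086 top rect in bay ((8.709060668945312, 75.84693908691406), (38.93105697631836, 65.23538208007812), 89.34212493896484) median [0.0044 0.0817] min/max [-0.024  0.054] [0.041 0.096]
[0.0045 0.2965] 0.18453063544743992 [-0.54962778 -0.81867699 -0.32006977] 8.3333
```

View pics/c4.png

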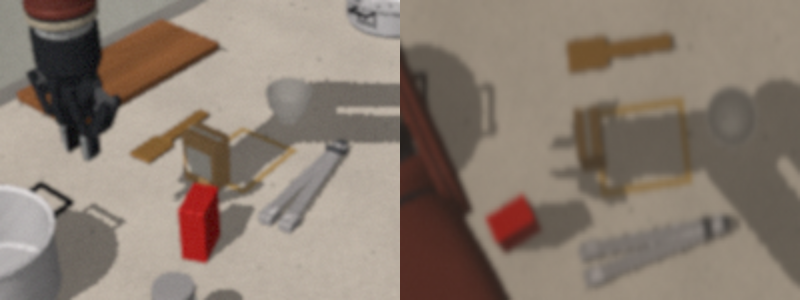

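The carton is upright at frame (6, 73) mm and aligned to 0.5°, so the push worked. I'll push 8 mm more so that it lands centred.

Emit:
carry_out(rows="-0.9 0 0 0;-0.9 0 0 0;-0.9 0 0 0;-0.9 0 0 0;-0.9 0 0.3 0;0 0 0.9 0;0 0 0.9 0;0 0 0.9 0;0 0 0.7 0;0 0 0.5 0;0 0 0 0;0 0 0 0")

```text
time: 9.33
eef_pos: [0.5357, 0.1725, 0.0161]
tcp_rot: [-0.001, 0.69, 0.724, -0.001]
force: [-0.1, 0.4, -0.1]
grip_width: 0.296
grasp_force: 0.0
```

```bash
python3 -c "
from h import *
st=get_state();print(tob(st['eef_pos']),st['eef_pos'],st['force'])"
```

```text
[0.00377024 0.11527399] [0.53573883 0.17251895 0.01606663] [-0.11169379  0.37795361 -0.07146937]
```

Emit:
carry_out(rows="-0.1 0 0 0;-0.1 0 0 0;-0.1 0 0 0;-0.1 0 0 0;-0.1 0 0 0;-0.08 0 0 0;0 0 0 0;0 0 0 0;0 0 0 0;0.3 0 0 0;0.2 0 0 0;0 0 0 0")

```text
time: 10.33
eef_pos: [0.5369, 0.1723, 0.017]
tcp_rot: [-0.0, 0.689, 0.725, 0.0]
force: [0.6, -0.8, -0.7]
grip_width: 0.293
grasp_force: 0.0
```

Emit:
carry_out(rows="0 0 -0.5 0;0 0 -0.5 0;0 0 -0.35 0;0 0 0 0;0 0 0 0;-0.1 0 0 0;-0.1 0 0 0;-0.1 0 0 0;-0.1 0 0 0;-0.1 0 0 0;0 0 0 0;0 0 0 0")

```text
time: 11.33
eef_pos: [0.5382, 0.1502, 0.071]
tcp_rot: [-0.0, 0.689, 0.724, -0.0]
force: [-0.3, 0.9, -0.0]
grip_width: 0.297
grasp_force: 0.2
```

```bash
python3 -c "
from h import *
look('c5')"
```

```text
57 zmax 0.09 top rect in bay ((-2.498950958251953, 72.46485900878906), (14.835260391235352, 26.541284561157227), 84.16973114013672) median [-0.0062  0.0727] min/max [-0.06  -0.089] [0.043 0.144]
458 zmax 0.085 top rect in bay ((3.636301040649414, 79.61865234375), (58.338138580322266, 59.62945556640625), 7.614657878875732) median [-0.0138  0.0733] min/max [-0.024  0.047] [0.04  0.108]
[0.0052 0.0933] 0.0711733855039366 [ 0.24074029  0.72207224 -0.24464808] 11.4333
```

View pics/c5.png

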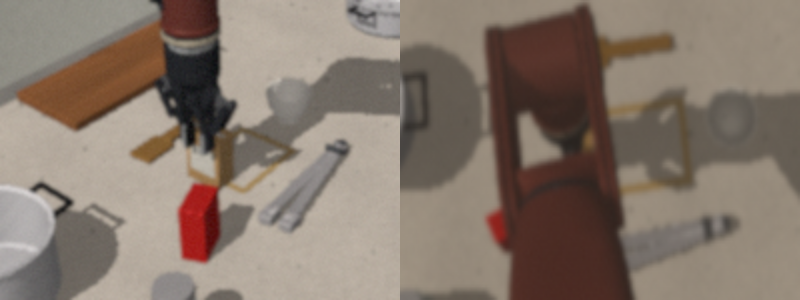

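The fingers are level with the carton's top at its back face (side view, about (205,145)). The carton stands at y≈65 mm, its far edge at 47 mm. Topple it slowly.

Emit:
carry_out(rows="-0.1 0 0 0;-0.1 0 0 0;-0.1 0 0 0;-0.1 0 0 0;-0.1 0 0 0;-0.1 0 0 0;-0.1 0 0 0;-0.1 0 0 0;-0.05 0 0 0;0 0 0 0;0 0 0 0;0 0 0 0")

```text
time: 12.43
eef_pos: [0.5399, 0.1167, 0.0712]
tcp_rot: [-0.0, 0.689, 0.725, 0.0]
force: [-0.6, 0.9, -0.8]
grip_width: 0.295
grasp_force: 0.0
```

```bash
python3 -c "
from h import *
look('c6')"
```

```text
270 zmax 0.042 top rect in bay ((-17.217557907104492, 53.29545974731445), (0.0, 0.0), 0.0) median [-0.0172  0.0533] min/max [-0.038 -0.086] [0.052 0.132]
500 zmax 0.039 top rect in bay ((4.186149597167969, 68.00359344482422), (53.12641906738281, 14.715706825256348), 15.827085494995117) median [0.0114 0.0694] min/max [-0.024 -0.04 ] [0.04  0.073]
[0.0052 0.0594] 0.07120787458559762 [ 0.83373056 -0.91071749  0.1745185 ] 12.5333
```

View pics/c6.png

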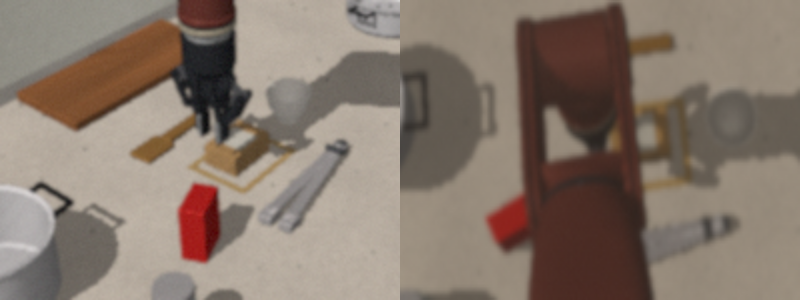

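The carton lies flat inside the frame (side view, about (237,152)), with the fingers clear above it. Retreat upwards, check and hand in.

Emit:
carry_out(rows="0 0 -0.5 0;0 0 -0.9 0;0 0 -0.9 0;0.9 0 -0.4 0;0.9 0 0 0;0.9 0 0 0;0.9 0 0 0;0.9 0 0 0;0.9 0 0 0;0 0 0 0;0 0 0 0;0 0 0 0")

```text
time: 13.53
eef_pos: [0.5288, 0.3322, 0.1788]
tcp_rot: [0.0, 0.689, 0.725, -0.001]
force: [0.3, -0.8, -0.6]
grip_width: 0.295
grasp_force: 0.0
```

```bash
python3 -c "
from h import *
s=snapshot('top');P=pts(s);q=tob(P)
m=(abs(q[...,0])<.06)&(abs(q[...,1])<.085)&(P[...,2]>.022)&(P[...,2]<.06)
print(m.sum(),np.median(P[m][:,2]),cv2.minAreaRect(q[m].astype(np.float32)*1000))
print(get_state()['force'],job_done())"
```

```text
399 0.03586843593921474 ((6.908674240112305, 2.0702590942382812), (85.40461730957031, 61.388946533203125), 89.15262603759766)
the job is handed in; nothing more can be done
[-0.26311134 -0.19087523  0.43655659] None
```

The carton was pushed upright to the near end of the frame and toppled onto its broad face inside it, about 7 mm off centre in x and 2 mm in y; the arm was backed clear and the job handed in at about 13.6 s, with no verdict returned.

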